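# Clear the lid and check the carrier's seal

## Robot

A 7-joint arm with a two-finger parallel gripper is mounted at the origin on the work surface. World frame = base frame: x ahead of the robot, y to its left, z up, the work surface at z = 0. Lengths are in mm, angles in rad, forces in N, time in s.
With the tool pointing down it reaches from about 400 to 875 mm from the base axis. Payload 19.3 kg.
Tool frame: the origin (TCP) lies at the very end of the fingers, on their centre line; the grasp point (between the pads) lies 19 mm behind it (grip_point_offset is the z of the grasp point in the tool frame, in mm); z points along the fingers, y is the line along which they close (so a half turn about z gives the same grasp; the last joint's range is limited). The gripper opens to 85 mm and grips with 20 to 120 N. Pads are 22 mm wide; open, the fingers measure 114 mm over their backs; the gripper's body (76 mm by 85 mm) begins 54 mm behind the grasp point. The pads swing forward as they close: fully open they stand 13 mm farther back than shut.
Start: joints at [-0.07, 0.521, -0.036, 1.599, 0.021, 1.021, -0.113], TCP at [624.992, -0.025, 231.291] pointing down, gripper open.
Joint ranges: [-2.91, 2.91], [-0.3, 2.13], [-1.5, 1.42], [0.17, 2.43], [-1.26, 4.41], [0.16, 1.93], [-2.52, 2.52]. Speed limits (rad/s): [1.89, 1.89, 2.39, 2.39, 3.01, 3.01, 3.01].

## Interface

Orientations are given as a 3x3 rotation matrix whose columns are the frame's x, y, z axes.
In Python, from workcell import movep, movel, goto_joints, open_gripper, clamp, wait, inverse_kinematics, read_state, camera, PlanningError, finish_job, grip_point_offset gives the robot as it stands. Calls block until the motion is done:
- movep(position, orientation): joint-space move of the TCP to a pose.
- movel(position, frame=None, max_speed=150, guard=None): straight line of the TCP; frame=None keeps the orientation; max_speed is the mean speed in mm/s. With guard (N) it stops when the force on the tool has changed by that much, and returns True; else False.
- goto_joints(angles): joint-space move.
- open_gripper() and clamp(): open the fingers fully, or close them until they stop; the grip force is fixed at half the most.
- wait(seconds).
- inverse_kinematics(position, orientation): joint angles nearest the present ones, or None.
- read_state(): the state.
- camera(name): name is "scene" or "side" or "wrist"; returns a dict with "image" (420x560x3 uint8, blue, green, red), "range_z" (420x560 float32, mm along the optical axis (not along the pixel's ray), 0 where there is no reading), "fx", "fy", "cx", "cy" (pixels), "cam_to_world" (4x4, takes a point from camera to world coordinates). Camera axes: x right, y up, looking along -z (the intrinsics and any distortion apply to the point x, -y, -z); pixel columns grow to the right and rows downward; lengths in mm; the calibration is good to about 2 mm. A picture is of the moment at which its call begins.
A pose or a line that the arm cannot do raises PlanningError and nothing moves.
- finish_job(): hands the job in; it is judged then, once.
The state is a dict: "time": time; "qpos": joint angles; "qvel": joint speeds; "joint_efforts": joint torques, N m; "eef_pos": TCP position; "tool_rot": TCP orientation; "ft_force": force on the tool from outside, world axes, zero at the start; "torque": the same for the moment, N m; "finger_gap": finger opening in mm; "gripper_force": force on a finger pad.
Only numpy, scipy, OpenCV 4.12 (cv2) and the standard library are available. Lean on these libraries where they do the work, as an engineer would, in place of code of your own. Each camera call takes 0.05 s, during which the arm holds its last target. There are 200 camera calls.

## Task

A rack of red-capped tubes has been left on the lid of the green sample carrier: lift it off and stand it upright in the blue tray. Then take the yellow probe from its stand and run its tip slowly (well under 10 cm per second) down in the joint of the lid from the red dots to the yellow dots, keeping the sprung white bar gently pressed all the way, only a few millimetres and never to its stop. Finally put the probe back in its stand, seated as it was, let everything go and leave the other things on the desk alone.

Things in the scene. Friction and masses are not known exactly. Their poses are not given: they have to be found in the camera images.
- case: Fixed green carrier, 164 (x) x 264 (y) x 62 high (mm), origin under its centre. Its flat lid, top at z = 62, is two leaves with a joint between them: an open channel 12 wide along the case's own y at x = 0, from y = -100 to +100. On the channel's floor lies an white sprung bar that fills its width (see seal).
- seal (a joint): how far the white bar, 196 mm long, is pressed down from its free height (m): 0.0003 free, stop at 0.010; it gives about 1 mm per newton, wherever it is pressed. Free, its top lies 1 to 13 mm below the lid's top: that height varies from day to day and the bar may slope along its length, up to 1.2 degrees either way. No pose tells this; it must be felt.
- seam_red (a point): start of the stroke: middle of the joint between the two red dots, at the level of the lid's top (not the bar's). In the case's frame (0, -60, 62).
- seam_yellow (a point): end of the stroke: middle of the joint between the two yellow dots, at the level of the lid's top. In the case's frame (0, 60, 62). The straight stroke is 120 long.
- rack: Loose white tube rack, block 120 (x) x 44 (y) x 50 high, 0.2 to 0.4 kg, origin under its centre; four capped tubes stand in a row along its x, tops 72 above the origin. At the start it stands on the lid across the joint. Grip it across its 44 side, about 28 above its underside.
- tray: Fixed blue tray, 170 (x) x 105 (y), rim 12 high, walls 5, floor 5 thick (inside 160 x 95), origin under its centre. The rack goes on its floor, long side along the tray's x, near the middle.
- stand: Fixed grey block, 70 x 70 x 60 high, origin under its centre; a round bore, 16 across and 54 deep, opens in the middle of its top. The probe hangs in it by its collar.
- stand_mouth (a point): centre of the bore's mouth, at the stand's top (60 above the table).
- probe: Loose probe, 90 g, 126 mm long, upright along its z, origin at the tip. From the tip: steel rod 10 across with a ball point 6 across, up to 45; black collar 30 across, 45 to 51; square yellow handle 20 x 20 (sides along x and y), 51 to 126. In the stand the collar rests on the stand's top, so the tip lies 15 above the table. Grip the handle about 90 from the tip.
- probe_tip (a point): the lowest point of the probe's ball tip; same axes as the probe.
- phone: Bystander, leave alone: black phone, 74 x 150 x 9, lying flat (mm); origin under its centre.
- marker: Bystander, leave alone: black marker standing on end, red cap, 22 across, 120 high (mm); origin under its centre.
- gel: Bystander, leave alone: clear bottle with a blue cap, 56 across, 140 high (mm); origin under its centre.
- jar: Bystander, leave alone: white jar with an orange cap, 66 across, 75 high (mm); origin under its centre.
- kit: Bystander, leave alone: small green box with a white cross, 70 x 110 x 45 (mm); origin under its centre.
- label_roll: Bystander, leave alone: white roll of labels lying flat, 70 across, 40 high (mm); origin under its centre.
Things that resemble listed ones, but are neither listed nor needed, are in the scene too. Leave any pink or purple look-alike of the rack alone.

How it is judged:
By the outcome, as a careful person would: the job done as asked, in the order asked, and still so for the second after the job is handed in, with the robot touching nothing.
It also fails if it takes over 72 s, if anything falls off the work surface, if the arm or the gripper's body presses on something with over 40 N, if the wrist force passes 120 N, or if a joint passes its speed limit or range.

## Working session

There is one attempt and no reset: what is moved stays moved. The work goes in short steps, each a Python script; the robot and the scene stay as the last script left them, time stands still between calls to the robot, and variables do not carry over. Pictures are saved under pics/ and viewed, at most 10 in all, crops included, and the job is handed in when it is done.

```bash
ls; mkdir -p pics; python3 - <<'E'
from workcell import *
import cv2,numpy as np,pickle
d={}
for n in("scene","side"):
    c=camera(n);cv2.imwrite(f"pics/{n}0.png",c["image"]);d[n]=c;print(n,{k:v for k,v in c.items() if k not in("image","range_z")})
pickle.dump(d,open("d.pkl","wb"));s=read_state();print(s["time"],s["finger_gap"],s["ft_force"],grip_point_offset,s["tool_rot"])
E
```

```text
pics
scene {'fx': 380.8435264751372, 'fy': 380.8435264751372, 'cx': 278.08837721838216, 'cy': 217.35758793852813, 'cam_to_world': array([[-8.18973288e-01, -3.06257081e-01,  4.85272453e-01,
         1.13358114e+03],
       [ 5.73779714e-01, -4.25674359e-01,  6.99698635e-01,
         7.56424728e+02],
       [-7.71962052e-03,  8.51473981e-01,  5.24340030e-01,
         6.60620330e+02],
       [ 0.00000000e+00,  0.00000000e+00,  0.00000000e+00,
         1.00000000e+00]])}
side {'fx': 430.8817866455668, 'fy': 430.8817866455668, 'cx': 279.59054530341825, 'cy': 208.2447352906915, 'cam_to_world': array([[ 9.77165803e-01,  1.14159146e-01, -1.79205698e-01,
         4.06519852e+02],
       [-2.12442609e-01,  5.40358614e-01, -8.14174862e-01,
        -8.37999228e+02],
       [ 3.88983525e-03,  8.33654759e-01,  5.52272226e-01,
         6.28316608e+02],
       [ 0.00000000e+00,  0.00000000e+00,  0.00000000e+00,
         1.00000000e+00]])}
0.1 85.63746442940439 [-0.32479392 -0.10090075 -0.35293267] -18.700000000000003 [[-4.78071142e-05  9.99999424e-01 -1.07223524e-03]
 [ 9.99999995e-01  4.77167812e-05 -8.42728794e-05]
 [-8.42216673e-05 -1.07223926e-03 -9.99999422e-01]]
```

View pics/scene0.png

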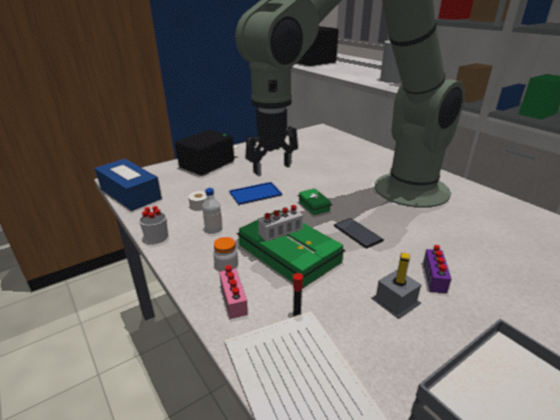

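View pics/side0.png

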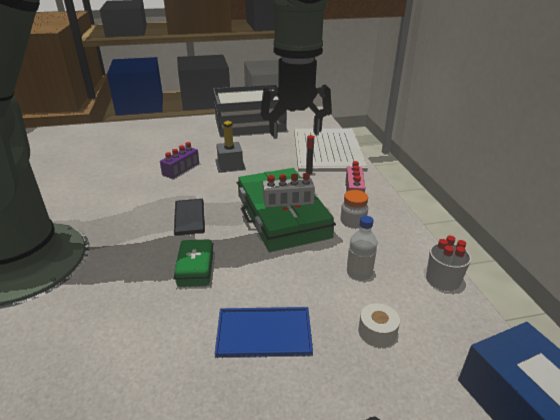

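The scene view shows the case at (290,247) with the rack on it at (281,222), the probe in its stand at (400,285), the tray at (256,193), and pink and purple decoy racks. In the side view the case is at (285,205), the rack at (288,190), the stand at (230,150) and the tray at (265,330).

```bash
cat > h.py <<'E'
from workcell import *
import cv2,numpy as np
def cloud(c):
    z=c["range_z"].astype(float);h,w=z.shape;u,v=np.meshgrid(np.arange(w),np.arange(h))
    p=np.stack([(u-c["cx"])/c["fx"]*z,-(v-c["cy"])/c["fy"]*z,-z],-1)
    P=p@c["cam_to_world"][:3,:3].T+c["cam_to_world"][:3,3];P[z==0]=np.nan
    return P
def hsv(c): return cv2.cvtColor(c["image"],cv2.COLOR_BGR2HSV).astype(int)
def rect(p):
    r=cv2.minAreaRect(p[:,:2].astype(np.float32));return [np.round(x,1) for x in r]
E
python3 - <<'E'
from h import *
import pickle
d=pickle.load(open("d.pkl","rb"))
box={"scene":dict(case=(235,200,345,285),rack=(255,200,308,242),stand=(375,265,425,315),probe=(392,248,412,285),tray=(225,178,287,206)),
"side":dict(case=(230,165,335,248),rack=(260,170,318,212),stand=(212,138,246,172),probe=(220,118,236,150),tray=(210,300,318,362))}
A={}
for n,c in d.items():
    P=cloud(c);H=hsv(c)
    for k,(a,b,e,f) in box[n].items():
        p=P[b:f,a:e].reshape(-1,3);h=H[b:f,a:e].reshape(-1,3);z=p[:,2]
        m={"case":(abs(h[:,0]-65)<20)&(h[:,1]>120)&(abs(z-62)<6),
           "rack":(z>103)&(z<125)&(h[:,1]<70),"stand":(abs(z-60)<5),"probe":(h[:,0]>18)&(h[:,0]<35)&(h[:,1]>120)&(z>60),
           "tray":(abs(h[:,0]-112)<12)&(h[:,1]>120)&(z<20)}[k]
        p=p[m];print(n,k,len(p),np.round(np.median(p,0),1) if len(p) else"",rect(p) if len(p)>3 else"",np.round(np.percentile(p[:,2],[2,50,98]),1) if len(p) else "");A.setdefault(k,[]).append(p)
for k,v in A.items():
    p=np.vstack(v);print(k,rect(p))
E
```

```text
scene case 2031 [629.7 110.7  60.6] [array([611. ,  58.1]), array([159. , 256.4]), np.float64(7.6)] [56.7 60.6 62.9]
scene rack 401 [624.5  33.3 110.6] [array([617.8,  24.4]), array([ 46.9, 120.4]), np.float64(85.4)] [103.9 110.6 122.1]
scene stand 530 [521.5 368.4  58.7] [array([511.4, 358.4]), array([71.8, 71.5]), np.float64(0.7)] [55.7 58.7 63.5]
scene probe 244 [518.7 362.5 107.4] [array([515.2, 358.7]), array([20.3, 18.7]), np.float64(49.2)] [ 65.4 107.4 140.4]
scene tray 621 [ 497.6 -311.7    4.3] [array([ 496.2, -309.8]), array([108.8, 169.1]), np.float64(79.5)] [ 0.7  4.3 11.8]
side case 1805 [578.5 -12.   62.4] [array([607.6,  53.2]), array([156.9, 261.7]), np.float64(7.6)] [60.2 62.4 64.4]
side rack 583 [613.4  11.4 112.2] [array([615.8,  19.1]), array([ 48.4, 120.1]), np.float64(83.5)] [103.5 112.2 121. ]
side stand 225 [509.4 345.6  60.5] [array([510.9, 358.1]), array([69.7, 77.4]), np.float64(1.7)] [55.7 60.5 64.3]
side probe 174 [510.  350.3 107.6] [array([509.6, 354.3]), array([23.8, 23.3]), np.float64(54.5)] [ 71.9 107.6 141.9]
side tray 4190 [ 492.7 -312.9    5.6] [array([ 493.9, -311.5]), array([108.2, 168.1]), np.float64(79.3)] [ 3.3  5.6 13.1]
case [array([610. ,  54.4]), array([161.9, 263.4]), np.float64(7.6)]
rack [array([616.8,  21.5]), array([ 52.8, 121.9]), np.float64(85.4)]
stand [array([511.3, 357.8]), array([71.8, 77.2]), np.float64(0.4)]
probe [array([511.5, 355.5]), array([27.8, 23.1]), np.float64(41.1)]
tray [array([ 495.3, -310.5]), array([110.2, 171. ]), np.float64(79.6)]
```

```bash
cat >> h.py <<'E'
def R(deg):
    t=np.radians(deg);y=np.array([np.cos(t),np.sin(t),0]);z=np.array([0,0,-1.]);return np.stack([np.cross(y,z),y,z],1)
def best(pos,deg):
    q0=np.array(read_state()["qpos"]);o=[]
    for k in(deg,deg+180):
        q=inverse_kinematics(list(pos),R(k))
        if q is not None:o.append((abs(np.array(q)-q0).max(),k))
    print(o);return min(o)[1]
E
python3 - <<'E'
from h import *
import pickle
k=best((617,21,260),84.5);movep([617,21,260],R(k))
c=camera("wrist");pickle.dump(c,open("w1.pkl","wb"));cv2.imwrite("pics/w1.png",c["image"]);s=read_state();print(s["time"],s["eef_pos"],s["qpos"],c["cam_to_world"],c["fx"])
P=cloud(c);H=hsv(c)
m=(P[...,2]>106)&(P[...,2]<116)&(H[...,1]<70);m=cv2.morphologyEx(m.astype(np.uint8),cv2.MORPH_OPEN,np.ones((5,5)))>0
print("rack",m.sum(),rect(P[m]))
m=(abs(H[...,0]-65)<20)&(H[...,1]>120)&(abs(P[...,2]-62)<6);print("case",rect(P[m]))
E
```

```text
[(np.float64(1.280600309176545), 84.5), (np.float64(1.5081753835710388), 264.5)]
1.3667 [616.92567427  20.91231082 259.77791168] [ 0.13714172  0.50508261 -0.39362682  1.57424739  0.20932721  1.1045214
  1.16649928] [[ 9.80046924e-02 -9.45749680e-01 -3.09762203e-01  5.37034085e+02]
 [ 9.95185767e-01  9.29463587e-02  3.10847671e-02  2.87829836e+01]
 [-6.07139622e-04 -3.11317389e-01  9.50305801e-01  4.00404503e+02]
 [ 0.00000000e+00  0.00000000e+00  0.00000000e+00  1.00000000e+00]] 304.03885776770494
rack 3946 [array([671., -47.]), array([113.7, 288.8]), np.float64(38.3)]
case [array([640. ,  86.5]), array([230.9, 315.4]), np.float64(7.4)]
```

View pics/w1.png

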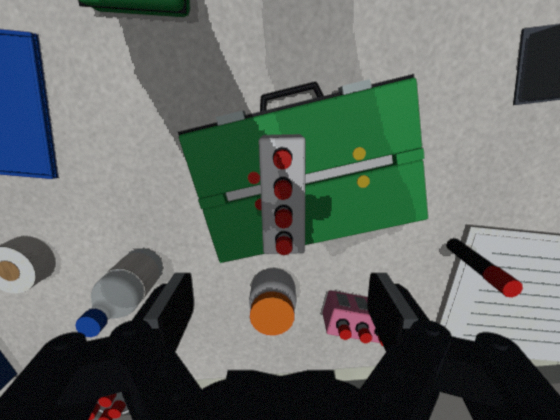

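The wrist view shows the rack at (283,195), slightly turned relative to the case. The red dots are at (254,178) and (259,204), the yellow dots at (359,154) and (363,182), and the white bar runs from (228,195) to (392,160).

```bash
python3 - <<'E'
from h import *
import pickle
c=pickle.load(open("w1.pkl","rb"));P=cloud(c);H=hsv(c)
def box(a,b,e,f):
    m=np.zeros(P.shape[:2],bool);m[b:f,a:e]=1;return m
m=box(250,125,315,265)&(P[...,2]>105)&(P[...,2]<118)&(H[...,1]<70);m=cv2.morphologyEx(m.astype(np.uint8),cv2.MORPH_OPEN,np.ones((3,3)))>0
print("rack",m.sum(),rect(P[m]),np.median(P[m][:,2]))
m=box(250,125,315,265)&(P[...,2]>128)&(H[...,1]>120);print("caps",P[m].mean(0),rect(P[m]))
m=box(170,70,440,265)&(abs(H[...,0]-65)<20)&(H[...,1]>120)&(abs(P[...,2]-62)<5);print("case",rect(P[m]),np.median(P[m][:,2]))
for n,(u,v) in dict(r1=(254,178),y1=(359,154),y2=(363,182)).items():
    q=box(u-9,v-9,u+10,v+10)&((H[...,0]<30)|(H[...,0]>170))&(H[...,1]>120);print(n,q.sum(),P[q].mean(0).round(1))
bar=box(225,150,400,205)&(H[...,1]<60)&(H[...,2]>120)&(P[...,2]<64);p=P[bar];print("bar",rect(p),np.percentile(p[:,2],[5,50,95]))
for n,b in dict(gel=(85,260,150,310),jar=(250,290,295,335),marker=(480,265,525,300)).items():
    m=box(*b)&(P[...,2]>65);print(n,np.median(P[m],0).round())
E
```

```text
rack 3841 [array([615.3,  23.6]), array([ 44., 119.]), np.float64(85.5)] 109.65825384936193
caps [612.43321094  23.63009737 131.56357341] [array([615.5,  23. ]), array([ 15.9, 100. ]), np.float64(85.1)]
case [array([607.9,  53.8]), array([158.8, 258.8]), np.float64(7.4)] 59.68268349685749
r1 124 [nan nan nan]
y1 118 [585.2 110.8  60.4]
y2 104 [616.8 115.1  60.3]
bar [array([603.3, 100.6]), array([ 10.7, 100.6]), np.float64(7.4)] [48.47150786 50.01513938 51.30148633]
gel [ 711. -177.   92.]
jar [776.  -6.  72.]
marker [731. 252. 108.]
```

```bash
python3 - <<'E'
from h import *
k=85.3
movep([615.8,23.2,180],R(k))
print(movel([615.8,23.2,74],max_speed=120,guard=15))
clamp();s=read_state();print(s["finger_gap"],s["gripper_force"],s["eef_pos"],s["time"])
f0=s["ft_force"][2]
movel([615.8,23.2,195],max_speed=150)
s=read_state();print(s["finger_gap"],s["ft_force"],f0,s["time"])
if s["finger_gap"]>38:
    movep([495,-310.6,195],R(79.5))
    s=read_state();print(s["finger_gap"],s["time"],s["ft_force"])
    movel([495,-310.6,40],max_speed=150)
    c=camera("side");cv2.imwrite("pics/s1.png",c["image"][200:400,150:400]);print(read_state()["time"])
E
```

```text
False
42.998209396818915 61.842026710510254 [616.09091082  23.19146452  74.5375627 ] 3.2833
43.390173160208214 [ 0.84739653 -0.24600175 -2.66186596] 6.535832523815603 4.2417
43.30779035639816 5.575 [ 1.08843294  1.08650072 -2.20651767]
6.8083
```

View pics/s1.png

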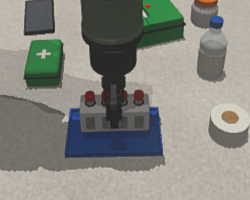

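The crop shows the rack held upright over the middle of the blue tray and lined up with it.

```bash
python3 - <<'E'
from h import *
import pickle
print(movel([495,-310.6,12],max_speed=40,guard=4));s=read_state();print(s["eef_pos"],s["ft_force"],s["time"])
open_gripper();movel([495,-310.6,130],max_speed=200)
print(read_state()["time"])
k=best((480,355,300),0.5);print(k)
movep([480,355,300],R(k))
c=camera("wrist");pickle.dump(c,open("w2.pkl","wb"));cv2.imwrite("pics/w2.png",c["image"])
c2=camera("side");pickle.dump(c2,open("s2.pkl","wb"));a=cv2.resize(c2["image"][280:380,190:340],None,fx=3,fy=3)
cv2.imwrite("pics/s2.png",np.vstack([a[:,:], ]));print(read_state()["time"],c["cam_to_world"][:3,3])
E
```

```text
True
[ 494.9303294  -310.43683636   16.84100365] [ 0.93636444 -1.03480141  2.60791199] 7.375
8.5833
[(np.float64(2.461004499386732), 0.5), (np.float64(0.8310775594667831), 180.5)]
180.5
11.125 [481.40380501 273.67846171 440.30647647]
```

View pics/w2.png

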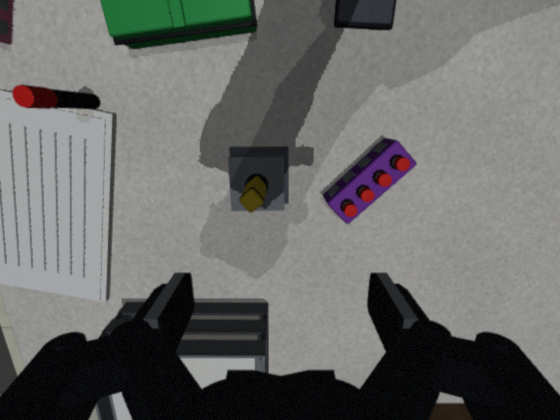

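View pics/s2.png

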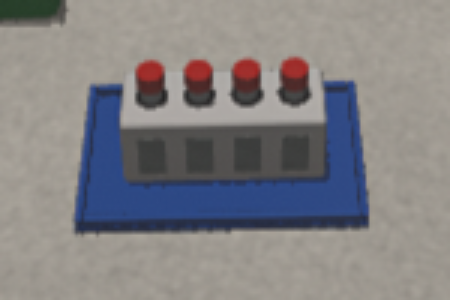

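The rack stands upright in the middle of the tray. The wrist view shows the stand at (260,180) with the handle top at (252,199), turned relative to the stand; the purple decoy is at (370,180).

```bash
python3 - <<'E'
from h import *
import pickle
c=pickle.load(open("w2.pkl","rb"));P=cloud(c);H=hsv(c)
b=np.zeros(P.shape[:2],bool);b[165:220,230:280]=1
y=b&(H[...,0]>15)&(H[...,0]<38)&(H[...,1]>100)&(P[...,2]>60)
top=y&(P[...,2]>133);print(y.sum(),top.sum(),rect(P[top]),P[top].mean(0),np.percentile(P[y][:,2],[5,50,95]))
b[:]=0;b[140:220,220:300]=1
m=b&(abs(P[...,2]-59)<5)&(H[...,1]<90);print("stand",rect(P[m]),np.median(P[m][:,2]))
a=cv2.resize(c["image"][160:220,225:285],None,fx=10,fy=10,interpolation=cv2.INTER_CUBIC);cv2.imwrite("pics/w2c.png",cv2.convertScaleAbs(a,alpha=1.6))
E
```

```text
646 363 [array([510.3, 357.6]), array([19.9, 19.7]), np.float64(40.0)] [510.06379591 356.76214391 138.0486276 ] [ 70.47476117 136.34777906 139.4542152 ]
stand [array([510.3, 358.1]), array([70.1, 70.5]), np.float64(1.0)] 57.759969688925025
```

View pics/w2c.png

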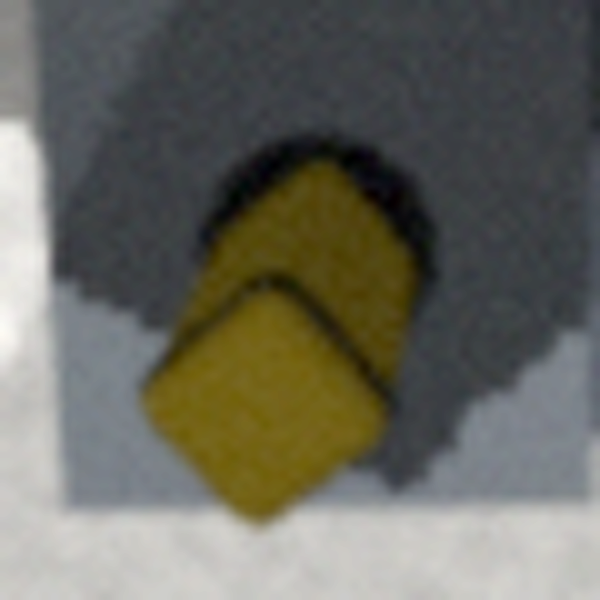

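```bash
python3 - <<'E'
from h import *
for t in(-140,-50,40,130):
    print(t,[None if (q:=inverse_kinematics(list(p),R(t if not c else t-32.5)))is None else np.round(q,2).tolist() for p,c in(((510.3,357.7,87),0),((617,-5,130),1),((601,113,130),1))])
print(np.round(read_state()["qpos"],2))
E
```

```text
-140 [[-0.06, 0.95, -1.07, 1.68, 0.92, 1.11, 2.43], [0.65, 0.99, -1.28, 1.67, 0.99, 1.27, 2.43], [0.23, 0.74, -0.79, 1.7, 0.62, 0.98, 2.48]]
-50 [[-1.36, 1.13, 1.22, 1.75, -1.17, 1.18, -0.64], [-0.75, 1.04, 1.22, 1.74, -1.07, 1.18, -0.64], [-0.95, 1.04, 1.22, 1.76, -1.07, 1.17, -0.83]]
40 [[-0.55, 0.7, -0.23, 1.71, 0.21, 0.76, -0.19], [-0.02, 0.63, -0.11, 1.7, 0.08, 0.81, -0.03], [-0.21, 0.62, -0.11, 1.72, 0.09, 0.81, -0.23]]
130 [[-0.34, 0.75, -0.56, 1.69, 0.5, 0.84, 1.15], [0.24, 0.67, -0.49, 1.69, 0.38, 0.88, 1.29], [0.03, 0.65, -0.46, 1.71, 0.36, 0.87, 1.11]]
[-0.15  0.54 -0.88  1.56  0.43  1.25  2.05]
```

```bash
python3 - <<'E'
from h import *
import pickle
x,y=510.3,357.8
movep([x,y,190],R(40))
print(movel([x,y,87],max_speed=100,guard=12))
clamp();s=read_state();print(s["finger_gap"],s["eef_pos"],s["ft_force"],s["time"])
movel([x,y,190],max_speed=120);s=read_state();print(s["finger_gap"],s["ft_force"],s["time"])
movep([590,54,260],R(7.5))
c=camera("wrist");pickle.dump(c,open("w3.pkl","wb"));cv2.imwrite("pics/w3.png",c["image"])
c2=camera("side");pickle.dump(c2,open("s3.pkl","wb"));s=read_state();print(s["time"],s["ft_force"],s["finger_gap"])
E
```

```text
False
19.214455963079413 [510.32412462 357.80755117  87.12082   ] [-0.44184046 -1.53019567  3.59547534] 14.9
19.263399245436066 [-0.24915364  0.35522391 -0.22670922] 15.9083
17.2333 [ 0.35910119  0.43681463 -0.36709882] 19.250946022069325
```

View pics/w3.png

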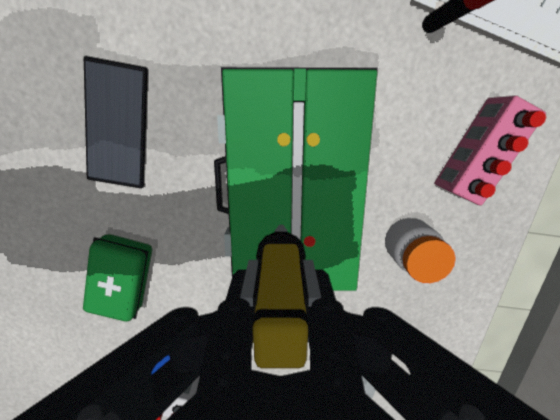

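The wrist view shows the probe held over the cleared lid. The joint runs from (298,100) down to (296,235), the yellow dots are at (284,139) and (313,139), and a red dot is at (309,241).

```bash
python3 - <<'E'
from h import *
import pickle
c=pickle.load(open("w3.pkl","rb"));P=cloud(c);H=hsv(c)
def box(a,b,e,f):
    m=np.zeros(P.shape[:2],bool);m[b:f,a:e]=1;return m
for n,(u,v) in dict(y1=(284,139),y2=(313,139),r2=(309,241)).items():
    q=box(u-10,v-10,u+11,v+11)&((H[...,0]<36)|(H[...,0]>170))&(H[...,1]>130)&(P[...,2]>50)&(P[...,2]<70);print(n,q.sum(),np.nanmean(P[q],0).round(1))
g=box(215,60,385,295)&(abs(H[...,0]-65)<20)&(H[...,1]>120)&(abs(P[...,2]-61)<4);print("case",rect(P[g]),np.median(P[g][:,2]))
bar=box(288,103,308,230)&(H[...,1]<80)&(P[...,2]>40)&(P[...,2]<58);p=P[bar];print("bar",bar.sum(),rect(p))
yw=np.radians(7.5);o=np.array([609,54]);d=p[:,:2]-o;L=d@[-np.sin(yw),np.cos(yw)];X=d@[np.cos(yw),np.sin(yw)]
for a in range(-60,100,20):
    k=abs(L-a)<10;print(a,k.sum(),X[k].mean().round(2),np.median(p[k][:,2]).round(2)) if k.any() else 0
# probe seen from the side camera
c=pickle.load(open("s3.pkl","rb"));P=cloud(c);H=hsv(c)
q=(H[...,0]>18)&(H[...,0]<35)&(H[...,1]>120)&(P[...,2]>180)&(abs(P[...,0]-590)<60)&(abs(P[...,1]-54)<60);print("handle",q.sum(),np.median(P[q],0) if q.any() else 0)
v,u=np.where((abs(P[...,0]-590)<40)&(abs(P[...,1]-54)<40)&(P[...,2]>175)&(P[...,2]<235));print(len(u))
for r in sorted(set(v)):
    k=v==r;pp=P[r,u[k]];print(r,k.sum(),np.nanmean(pp,0).round(1))
E
```

```text
y1 128 [585.3 111.   60.4]
y2 133 [617.  115.2  60.4]
r2 102 [632.5  -3.8  60.4]
case [array([608.1,  54.6]), array([158.4, 257.6]), np.float64(7.4)] 59.76140376015388
bar 1313 [array([605.7,  77.8]), array([ 12.6, 145.9]), np.float64(7.4)]
-40 144 -0.41 51.21
-20 158 -0.03 50.73
0 159 -0.22 50.66
20 184 -0.43 50.6
40 178 -0.18 50.26
60 206 0.23 49.72
80 207 -0.15 49.65
handle 260 [589.93092204  46.27095434 276.14207642]
68
132 1 [575.1  53.5 234.1]
133 7 [587.   45.8 233.9]
134 4 [588.2  44.4 231.9]
135 4 [589.7  51.4 226.3]
136 4 [589.6  51.2 224. ]
137 4 [589.9  52.8 220.8]
138 4 [589.8  52.3 218.6]
139 4 [589.5  50.9 216.7]
140 4 [589.7  51.6 213.9]
141 4 [589.6  51.3 211.6]
142 4 [589.4  50.6 209.4]
143 4 [589.9  53.1 205.8]
144 4 [589.5  51.  204.2]
145 4 [590.   53.6 200.5]
146 4 [589.6  51.6 198.9]
147 3 [588.8  53.3 195.7]
148 3 [589.1  54.7 192.4]
149 2 [590.3  55.  189.6]
```

```bash
cat >> h.py <<'E'
yw=np.radians(7.45);O=np.array([608.95,53.8]);ex=np.array([np.cos(yw),np.sin(yw)]);ey=np.array([-np.sin(yw),np.cos(yw)])
TO=72.1
def at(x,y,ztip): return [*(O+x*ex+y*ey),ztip+TO]
def loc():
    s=read_state();d=np.array(s["eef_pos"][:2])-O;f=np.array(s["ft_force"])
    return np.round([d@ex,d@ey,s["eef_pos"][2]-TO,f[:2]@ex,f[:2]@ey,f[2],s["time"]],2)
E
python3 - <<'E'
from h import *
movep(at(0,-60,85),R(7.45))
F=[]
for i in range(8): wait(.03);F.append(read_state()["ft_force"])
print(np.mean(F,0),np.std(F,0))
print(movel(at(0,-60,57),max_speed=40,guard=3),loc())
for s in(1,-1):
    print(movel(at(2.5*s,-60,57),max_speed=8,guard=2),loc())
    movel(at(0,-60,57),max_speed=20)
print(loc())
E
```

```text
[ 0.10488523  0.15167132 -0.73123562] [0.36376764 0.41926777 0.48603328]
False [  0.1  -60.06  57.15   0.99  -0.16  -0.73  18.91]
False [ 2.510e+00 -6.002e+01  5.701e+01  1.120e+00 -2.000e-02 -2.400e-01
  1.938e+01]
False [ -2.52 -60.01  57.02  -0.32  -0.77  -0.39  20.11]
[  0.17 -59.99  56.99  -0.09  -0.32  -1.22  20.38]
```

```bash
cat >> h.py <<'E'
def avg(n=12):
    a=[]
    for i in range(n): wait(.02);a.append(loc())
    return np.mean(a,0).round(2)
E
python3 - <<'E'
from h import *
print("base",avg())
for y in(-60,60):
    movel(at(0,y,57),max_speed=90)
    print(movel(at(0,y,47.5),max_speed=7,guard=2.2));print(y,avg())
    movel(at(0,y,57),max_speed=40)
print("base",avg())
E
```

```text
base [ 1.000e-02 -5.998e+01  5.695e+01 -5.000e-02 -1.700e-01 -6.900e-01
  2.049e+01]
True
-60 [ -0.17 -60.03  50.17   0.59  -0.36   1.87  21.85]
True
60 [-0.18 60.   48.69  0.65  0.22  1.93 24.9 ]
base [-0.13 59.97 56.93  0.11 -0.19 -1.04 25.46]
```

```bash
python3 - <<'E'
from h import *
z=lambda y:49.65-1.2*(y+60)/120
movel(at(0,-62.5,57),max_speed=90)
print(movel(at(0,-62.5,z(-62.5)),max_speed=8,guard=6),avg(6))
for y in(-30,0,30,62.5):
    hit=movel(at(0,y,z(y)),max_speed=30,guard=4.5);print(hit,avg(6))
    if hit:break
E
```

```text
False [ 6.000e-02 -6.252e+01  4.976e+01 -3.300e-01 -4.600e-01  2.260e+00
  2.818e+01]
False [ 2.000e-02 -2.986e+01  4.934e+01 -7.000e-02  6.800e-01  2.410e+00
  2.952e+01]
False [ 3.000e-02  1.900e-01  4.906e+01 -6.000e-02  1.080e+00  2.660e+00
  3.077e+01]
False [ 1.000e-02  3.017e+01  4.876e+01 -2.600e-01  1.340e+00  2.460e+00
  3.202e+01]
False [2.000e-02 6.261e+01 4.844e+01 9.000e-02 9.700e-01 2.350e+00 3.335e+01]
```

```bash
python3 - <<'E'
from h import *
movel(at(0,62.5,110),max_speed=80)
x,y=510.32,357.8
movep([x,y,190],R(40))
print(movel([x,y,140],max_speed=80,guard=4),movel([x,y,95],max_speed=60,guard=4),movel([x,y,86.3],max_speed=15,guard=4))
s=read_state();print(s["eef_pos"],s["ft_force"],s["time"])
E
```

```text
False False True
[510.29697586 357.79718065  87.12049594] [-0.92540361  0.22464263  7.82078684] 37.525
```

Contact came at z = 87.12, exactly the height at which it was grasped, so the collar is seated. Now to release.

```bash
python3 - <<'E'
from h import *
open_gripper();movel([510.3,357.8,200],max_speed=120)
movep([480,250,300],R(7.5))
a=camera("scene")["image"][235:320,360:450];b=camera("side")["image"]
cv2.imwrite("pics/e.png",np.hstack([cv2.resize(a,(318,300)),cv2.resize(b[110:370,150:400],(288,300))]))
c=camera("side");P=cloud(c);H=hsv(c);q=(H[...,0]>18)&(H[...,0]<35)&(H[...,1]>120)&(P[...,2]>60)&(abs(P[...,0]-510)<40)&(abs(P[...,1]-358)<40);print(q.sum(),np.percentile(P[q][:,2],[2,98]),np.median(P[q],0));print(read_state()["time"])
E
```

```text
169 [ 70.96302043 141.9550626 ] [509.1005398  349.55221367 106.01111309]
40.0667
```

View pics/e.png

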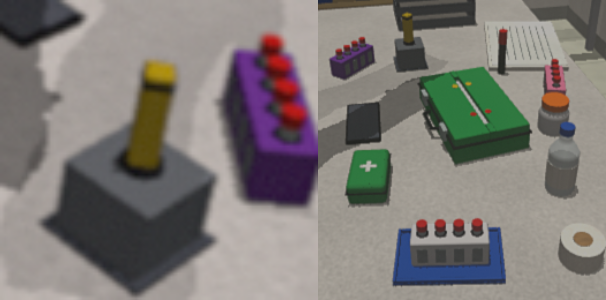

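The probe is seated upright with its handle top at about z = 142, the same as at the start. The rack is upright in the tray and the bystanders look undisturbed.

```bash
python3 -c "
from workcell import *
print(finish_job())"
```

```text
the job is handed in; nothing more can be done
None
```

The job is done and handed in at about 40 s: the rack stands upright in the blue tray, the probe ran from red to yellow with the bar pressed about 3 mm at every check along the way, and it is back seated in its stand with the gripper clear of everything.

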